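Refit the keyed vial carousel on its drive

ROBOT

A 6-joint arm with a two-finger parallel gripper is mounted at the origin on a cart in front of the work surface, level with it; the furniture and walls round the work are solid. World frame = base frame: x ahead of the robot, y to its left, z up, the work surface at z = 0. Lengths are in mm, angles in degrees, forces in N, time in s.
With the tool pointing down it reaches from about 400 to 825 mm from the base axis. Payload 7 kg.
Tool frame: the origin (TCP) lies midway between the tips of the shut fingers; the grasp point (between the pads) lies 19 mm behind it; z points along the fingers, x is the direction in which the jaws open and shut, and the axes are right-handed (so a half turn about z gives the same grasp; the last joint's range is limited). The gripper opens to 85 mm and grips with 20 to 120 N. Pads are 22 mm wide; open, the fingers measure 114 mm over their backs; the gripper's body (76 mm by 85 mm) begins 54 mm behind the grasp point. The pads swing forward as they close: fully open they stand 13 mm farther back than shut.
Start: joints at [-54.425, 20.546, 0.682, 0, -70.136, -16.507], TCP at [220.489, -637.95, 231.302] pointing down, gripper open.
Joint ranges: [-176.03, 176.03], [-82.01, 121.73], [-58.28, 71.71], [-173.87, 95.51], [-174.79, -0.11], [-173.66, 173.66]. Speed limits (degrees/s): [136.94, 136.94, 172.46, 180, 180, 180].

INTERFACE

Orientations are given as a 3x3 rotation matrix whose columns are the frame's x, y, z axes.
In Python, from station import arm, eyes gives the robot as it stands. The module is installed in compiled form; this text tells all that it offers.
- The arm moves only by the shell command python3 -m pendant 'ROWS' [FORCE]. ROWS is JSON, a list of rows, each an object of numbers: "rx", "ry", "rz": the turn, a rotation vector about the tool's x, y, z in degrees; "tx", "ty", "tz": the shift along the tool's x, y, z in cm; "gripper": the opening, from -1 (shut) to 1 (fully open), so that 0 is half open. A call has 1 to 8 rows; each row is the pose to reach, as a shift and turn from the pose commanded when the call began, along the tool's axes at that moment; what a row does not reach only later rows make up. A row lasts 1/10 s, in which the tool goes at most 50 mm and 8.59 degrees, less where a joint would pass 70% of its speed; a pose out of reach is approached as far as the arm can. A call with a gripper value outside its range is refused whole. The fingers move at their own pace and stop on an object; FORCE is the grip in N (left out, the last holds). Time passes only in rows, so rows that repeat a pose let the fingers close. It gives the time, the measured TCP pose, the force and the opening at its end, in the units of the state.
- arm.sense(): the state, without advancing time (a new reading comes with each control period).
- eyes.get_image(name): name is "scene" or "side" or "wrist"; returns the picture (384x512x3 uint8, red, green, blue); there is no depth.
- eyes.get_calibration(name): a dict with "vertical_fov" (degrees; the focal length in pixels is half the picture's height over the tangent of half this angle, whatever the lens; pixels are square), "cx", "cy" (the principal point, pixels), "R" (3x3) and "t" (3): a world point X has camera coordinates R X + t. Camera axes: x right, y down, z forward; pixel columns grow to the right and rows downward; lengths in mm; the calibration is good to about 2 mm. The wrist camera is an equidistant fisheye: a pixel r from the principal point sees the ray r / f radians off the axis. A picture is of the moment at which its call begins: read the wrist's pose just before it. get_calibration takes no time and is no camera call; for the wrist camera it gives the pose at the moment of the call.
- arm.sign_off(): hands the job in, once; it reports no verdict.
The state is a dict: "t": time; "qpos": joint angles; "dq": joint speeds; "joint_efforts": joint torques, N m; "eef_pos": TCP position; "tcp_rot": TCP orientation; "force": force on the tool from outside, world axes, zero at the start; "ft_torque": the same for the moment, N m; "finger_gap": finger opening in mm.
Only numpy, scipy, OpenCV 4.12 (cv2) and the standard library are available. Lean on these libraries where they do the work, as an engineer would, in place of code of your own. Each camera call takes 0.05 s, during which the arm holds its last target. There are 200 camera calls.

TASK

Slide the vial carousel out from under the low steel shelf by its upright flag until the whole disc is clear of the shelf, and let go of it there flat on the worktop. Then take it by the knob in its middle, set it on the spindle of the white drive unit and turn it while pressing lightly, without forcing it, until its keyways find the spindle's keys and it drops fully home; leave it there level and let go. Leave the petri dish, the beaker and the timer where they are.

Things in the scene. Friction and masses are not known exactly. Their poses are not given: they have to be found in the camera images.
- carousel: the loose vial carousel, 0.17 to 0.35 kg: flat aluminium disc 120 mm across, 8 mm thick, with eight dark wells; hub 50 mm across, up to 30 mm; a black bar knob on the hub; one upright flag at the edge, along its -x. Origin: centre of the underside, z up. In the underside a blind cross-shaped keyway: slots 10.6 mm wide, 40 mm end to end, along x and y, 14 mm deep, above them a hollow to 24 mm.
- carousel_knob (a point): centre of the carousel's knob, 51 mm above the underside, on the disc's axis; axes as the carousel. The knob is a bar 32 mm long (x), 12 mm thick (y), from 30 to 72 mm above the underside.
- carousel_flag (a point): centre of the free part of the carousel's flag, 80 mm from the disc's axis along -x, 30 mm above the underside; axes as the carousel. The flag is an upright aluminium block 16 mm along x, 10 mm thick along y, top 52 mm above the underside, on an 8 mm thick tongue.
- riser: low steel shelf, fixed; origin on the worktop under its centre, open front towards its -x. Board 100 (x) by 200 (y) by 8 mm, underside 80 mm and top 88 mm above the worktop; two side legs 8 mm thick at y = +-94 mm. At the start the carousel lies on the worktop under it, the knob 12 to 18 mm behind the front edge, the flag in front.
- riser_edge (a point): middle of the front edge of the shelf's board, at the board's top; axes as the riser, -x points out of the open front.
- drive: white drive unit, fixed box 130 by 130 mm, top 46 mm high; origin on the worktop under its centre. On it a steel shoulder 64 mm across, top at 54 mm, and a steel spindle, held fast by its motor: a cross of four keys 6 mm wide, 26 mm tip to tip, 12 mm tall. The angle of the cross about the vertical differs each time, has nothing to do with the box's and is not told.
- drive_seat (a point): centre of the shoulder's top, on the spindle's axis, 54 mm above the worktop: the centre of the carousel's underside must rest here. Over the keys a pilot nose 13.4 mm across, tapered from 16 to 22 mm above the seat, enters the keyway at any angle; the carousel then rests on the keys 12 mm too high. It drops home within about 0.15 rad of a match, one every quarter turn.
- petri: glass petri dish standing on the shelf, 92 mm across, 15 mm tall; origin under its centre; to be left alone
- beaker: glass beaker on the worktop, 52 mm across, 68 mm tall; origin under its centre; to be left alone
- timer: small white timer lying on the worktop, 62x66x20 mm; origin under its centre; to be left alone
There are look-alikes about, which are no part of the job. What is shaped like the carousel but pink is not meant.

How it is judged:
By the outcome, as a careful person would: the job done as asked, in the order asked, and still so for the second after the job is handed in, with the robot touching nothing.
It also fails if it takes over 70 s, if anything falls off the work surface, if the arm or the gripper's body presses on something with over 40 N, if the wrist force passes 120 N, or if a joint passes its speed limit or range.

## Working session

There is one attempt and no reset: what is moved stays moved. The work goes in short steps, Python scripts to look and compute and a shell command to move; the robot and the scene stay as the last step left them, time stands still between calls to the robot, and variables do not carry over. Pictures are saved under pics/ and viewed, about 8 in all and at most 12, crops included, and the job is handed in when it is done.

```bash
mkdir -p pics; cat > h.py <<'E'
import numpy as np, cv2
from station import arm, eyes
def snap(n,fn=None):
    c=eyes.get_calibration(n); im=eyes.get_image(n)
    if fn: cv2.imwrite('pics/'+fn,im[:,:,::-1])
    return im,c
def ray(c,u,v,name):
    f=192/np.tan(np.radians(c['vertical_fov'])/2)
    x,y=u-c['cx'],v-c['cy']
    if name=='wrist':
        r=np.hypot(x,y); th=r/f; k=np.sin(th)/r if r>0 else 1/f
        d=np.array([x*k,y*k,np.cos(th)])
    else: d=np.array([x/f,y/f,1.])
    R=np.array(c['R']); t=np.array(c['t'])
    d=R.T@d; return -R.T@t, d/np.linalg.norm(d)
def atz(c,u,v,z,name):
    o,d=ray(c,u,v,name); return o+d*(z-o[2])/d[2]
def tri(rs):
    A=sum(np.eye(3)-np.outer(d,d) for o,d in rs); b=sum((np.eye(3)-np.outer(d,d))@o for o,d in rs)
    p=np.linalg.solve(A,b); return p,[np.linalg.norm((np.eye(3)-np.outer(d,d))@(p-o)) for o,d in rs]
def proj(c,X,name):
    f=192/np.tan(np.radians(c['vertical_fov'])/2)
    p=np.array(c['R'])@np.array(X,float)+np.array(c['t'])
    if name=='wrist':
        r=np.hypot(p[0],p[1]); th=np.arctan2(r,p[2]); return np.array([c['cx']+f*th*p[0]/r,c['cy']+f*th*p[1]/r])
    return np.array([c['cx']+f*p[0]/p[2],c['cy']+f*p[1]/p[2]])
def todelta(P,st=None):  # world displacement -> tool cm from measured
    s=st or arm.sense(); return np.array(s['tcp_rot']).T@(np.array(P)-np.array(s['eef_pos']))/10
E
python3 - <<'E'
from h import *
import json
ims=[]
for n in('scene','side','wrist'):
    im,c=snap(n,n+'0.png'); ims.append(im); print(n,c)
s=arm.sense(); print(s)
m=np.zeros((600,800,3),np.uint8)
m=np.vstack([np.hstack([cv2.resize(ims[0],(400,300)),cv2.resize(ims[1],(400,300))]),np.hstack([cv2.resize(ims[2],(400,300)),np.zeros((300,400,3),np.uint8)])])
cv2.imwrite('pics/all0.png',m[:,:,::-1])
E
```

```text
scene {'vertical_fov': 47.160698887790005, 'cx': 253.67203069336915, 'cy': 192.43141878069292, 'R': array([[-0.50367361, -0.86384173,  0.00950581],
       [-0.61766159,  0.35239855, -0.70307142],
       [ 0.6039926 , -0.35998989, -0.71105571]]), 't': array([ 408.46494   ,  352.85093944, 1270.35867906])}
side {'vertical_fov': 46.31877670576233, 'cx': 259.6104824001725, 'cy': 190.86430650647785, 'R': array([[-0.84458557, -0.53541747,  0.00182892],
       [-0.32791067,  0.514551  , -0.79228269],
       [ 0.42326092, -0.66975025, -0.61015145]]), 't': array([ 537.32126814,  165.02582924, 1674.81911453])}
wrist {'vertical_fov': 65.70646984690485, 'cx': 256.64016602969843, 'cy': 191.28027649291, 'R': array([[-0.32784763,  0.94472636,  0.00283593],
       [ 0.90224723,  0.31221324,  0.29744383],
       [ 0.28011761,  0.10007497, -0.95473511]]), 't': array([673.70795558, -38.95512493, 380.88917173])}
{'t': 0.15, 'qpos': array([-5.44259646e+01,  2.05856832e+01,  6.46335475e-01, -1.26936956e-02,
       -7.01357589e+01, -1.65072533e+01]), 'dq': array([-0.07667585, -0.05767386,  0.1572212 , -0.02847753,  0.04036498,
        0.03406191]), 'joint_efforts': array([-3.76580138e-03, -5.83874738e+01,  2.93646455e+01,  6.94059759e+00,
       -4.34163157e-03,  7.83197549e-06]), 'eef_pos': array([ 220.35763458, -637.64581729,  230.54738584]), 'tcp_rot': array([[-3.26598329e-01,  9.45163044e-01, -5.93115961e-04],
       [ 9.45162314e-01,  3.26598822e-01,  1.18741558e-03],
       [ 1.31601230e-03, -1.72782910e-04, -9.99999119e-01]]), 'force': array([ 0.506537  , -0.54949956,  0.21919873]), 'ft_torque': array([ 0.00567885,  0.01050272, -0.01930638]), 'finger_gap': 85.58298625870634}
```

View pics/all0.png

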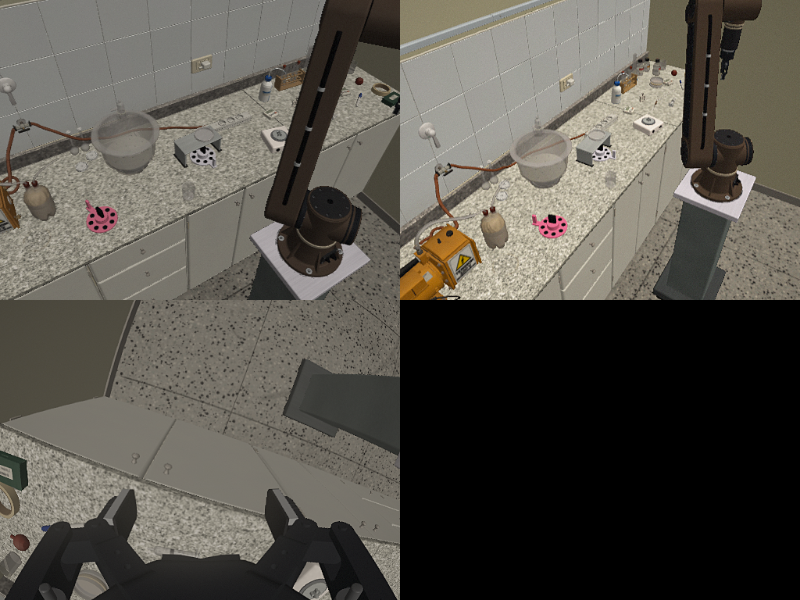

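The scene view shows the shelf with a grey carousel at about (255,195) full-scale and a white unit at about (352,175). A pink look-alike sits at (130,280), and there is a faint glass near (243,245). I'll enlarge the area in both fixed views.

```bash
python3 - <<'E'
import cv2,numpy as np
a=cv2.imread('pics/scene0.png')[145:265,205:385]; b=cv2.imread('pics/side0.png')[130:250,220:400]
# 180x120 each -> x4 = 720x480 ; stack at 800x~ two 400 tall? use 2 rows 290
f=lambda i:cv2.resize(i,None,fx=4.4,fy=4.4,interpolation=cv2.INTER_CUBIC)
cv2.imwrite('pics/c_scene.png',f(a)); cv2.imwrite('pics/c_side.png',f(b))
E
```

```text
(no output)
```

View pics/c_scene.png

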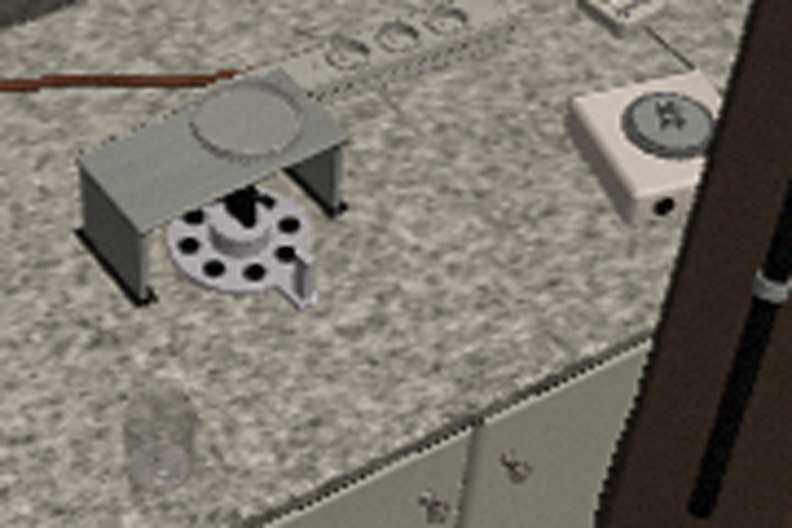

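View pics/c_side.png

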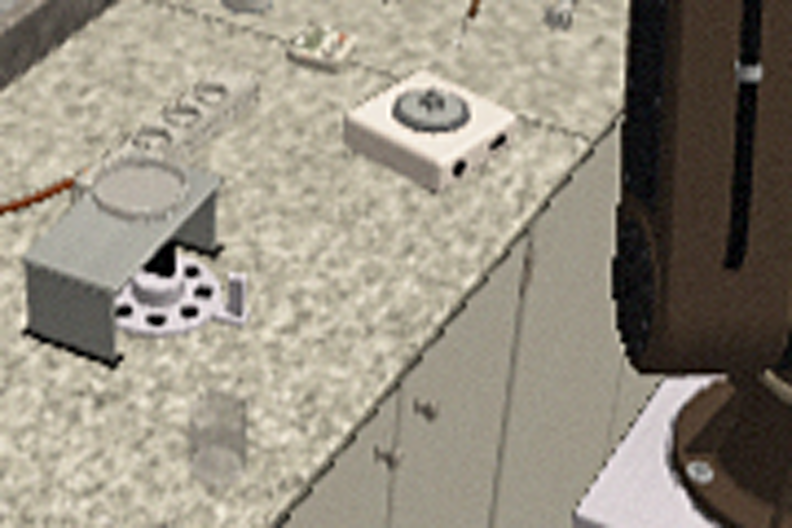

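Two things have the carousel's shape: the grey one under the shelf (scene crop (240,240)) and the pink one at scene (130,280). The grey one fits the description: aluminium, under the riser, flag in front. The crop confirms it, along with the dish on the shelf, the beaker at crop (160,440) and the drive at (668,122). Next I'll triangulate.

```bash
python3 - <<'E'
from h import *
cs=eyes.get_calibration('scene');cd=eyes.get_calibration('side')
S=lambda p:(205+(p[0]+.5)/4.4-.5,145+(p[1]+.5)/4.4-.5); D=lambda p:(220+(p[0]+.5)/4.4-.5,130+(p[1]+.5)/4.4-.5)
pts={'flagtop':((303,250),(237,274)),'flagbase':((303,300),(237,318)),'hubtop':((241,228),(157,287)),'edgeL':((140,230),(109,289)),'edgeR':((347,133),(220,182)),'seat':((668,123),(431,109)),'petri':((247,120),(138,188)),'beakbase':((160,470),(217,470)),'beaktop':((160,395),(217,402)),
'legLfoot':((150,300),(119,362)),'legRfoot':((343,210),(220,250))}
for k,(a,b) in pts.items():
    p,e=tri([ray(cs,*S(a),'scene'),ray(cd,*D(b),'side')]); print(k,p.round(1),np.round(e,1))
E
```

```text
flagtop [509.9  97.5  57. ] [1.5 1.5]
flagbase [507.8  96.7   3.8] [0.6 0.6]
hubtop [592.5 103.4  10.9] [1.3 1.3]
edgeL [573.8 206.9  82.1] [1.4 1.4]
edgeR [580.9  12.3  82.7] [2.5 2.5]
seat [ 485.  -245.6   55.1] [0.8 0.8]
petri [627.4  79.3  94.7] [0.7 0.7]
beakbase [420.3 275.5  -0.9] [0.3 0.3]
beaktop [426.5 270.4  72. ] [2.5 2.5]
legLfoot [570.5 200.8  -1.7] [1. 1.]
legRfoot [577.1  13.7   2.2] [0. 0.]
```

```bash
python3 -m pendant '[{"tx":60.3,"ty":50.5,"tz":2,"rz":19,"gripper":1},{"tx":60.3,"ty":50.5,"tz":2,"rz":19,"gripper":1},{"tx":60.3,"ty":50.5,"tz":2,"rz":19,"gripper":1},{"tx":60.3,"ty":50.5,"tz":2,"rz":19,"gripper":1},{"tx":60.3,"ty":50.5,"tz":2,"rz":19,"gripper":1},{"tx":60.3,"ty":50.5,"tz":2,"rz":19,"gripper":1},{"tx":60.3,"ty":50.5,"tz":2,"rz":19,"gripper":1},{"tx":60.3,"ty":50.5,"tz":2,"rz":19,"gripper":1}]' 40
python3 - <<'E'
from h import *
s=arm.sense(); print(s['t'],s['eef_pos'],s['tcp_rot'].round(3), todelta([500,97,200]))
im,c=snap('wrist','w1.png'); print((-c['R'].T@c['t']).round(1))
E
```

```text
0.15 [ 220.35763458 -637.64581729  230.54738584] [[-0.327  0.945 -0.001]
 [ 0.945  0.327  0.001]
 [ 0.001 -0.    -1.   ]] [60.29886106 50.42473658  3.12538285]
[ 149.3 -662.5  373.4]schema error: expected keys rx, ry, rz, tx, ty, tz, gripper
```

```bash
python3 -m pendant '[{"rx":0,"ry":0,"rz":19,"tx":60.3,"ty":50.5,"tz":2,"gripper":1},{"rx":0,"ry":0,"rz":19,"tx":60.3,"ty":50.5,"tz":2,"gripper":1},{"rx":0,"ry":0,"rz":19,"tx":60.3,"ty":50.5,"tz":2,"gripper":1},{"rx":0,"ry":0,"rz":19,"tx":60.3,"ty":50.5,"tz":2,"gripper":1},{"rx":0,"ry":0,"rz":19,"tx":60.3,"ty":50.5,"tz":2,"gripper":1},{"rx":0,"ry":0,"rz":19,"tx":60.3,"ty":50.5,"tz":2,"gripper":1},{"rx":0,"ry":0,"rz":19,"tx":60.3,"ty":50.5,"tz":2,"gripper":1},{"rx":0,"ry":0,"rz":19,"tx":60.3,"ty":50.5,"tz":2,"gripper":1}]' 40
python3 - <<'E'
from h import *
s=arm.sense(); print(s['t'],s['eef_pos'],s['tcp_rot'].round(3), todelta([500,97,200]))
im,c=snap('wrist','w1.png'); print((-c['R'].T@c['t']).round(1),proj(c,[485,-245.6,54],'wrist'))
E
```

```text
t: 1.0
eef_pos: [362.8, -263.6, 221.3]
tcp_rot: [[-0.001, 1.0, 0.001], [1.0, 0.001, -0.0], [-0.0, 0.001, -1.0]]
force: [1.6, 0.2, 0.2]
finger_gap: 85.3
1.0 [ 362.82863259 -263.59690314  221.32065286] [[-0.001  1.     0.001]
 [ 1.     0.001 -0.   ]
 [-0.     0.001 -1.   ]] [36.04741896 13.74841729  2.13808711]
[ 287.4 -263.6  364.1] [270.58780451 269.98268371]
```

```bash
python3 -m pendant '[{"rx":0,"ry":0,"rz":0,"tx":36,"ty":12,"tz":2,"gripper":1},{"rx":0,"ry":0,"rz":0,"tx":36,"ty":12,"tz":2,"gripper":1},{"rx":0,"ry":0,"rz":0,"tx":36,"ty":12,"tz":2,"gripper":1},{"rx":0,"ry":0,"rz":0,"tx":36,"ty":12,"tz":2,"gripper":1},{"rx":0,"ry":0,"rz":0,"tx":36,"ty":12,"tz":2,"gripper":1},{"rx":0,"ry":0,"rz":0,"tx":36,"ty":12,"tz":2,"gripper":1},{"rx":0,"ry":0,"rz":0,"tx":36,"ty":12,"tz":2,"gripper":1},{"rx":0,"ry":0,"rz":0,"tx":36,"ty":12,"tz":2,"gripper":1}]' 40
python3 - <<'E'
from h import *
s=arm.sense(); print(s['t'],s['eef_pos'])
im,c=snap('wrist','w2.png'); print((-c['R'].T@c['t']).round(1),proj(c,[509,97,52],'wrist'),proj(c,[485,-245.6,54],'wrist'))
a=cv2.imread('pics/w1.png');b=cv2.imread('pics/w2.png')
A=cv2.resize(a[200:340,170:370],None,fx=2,fy=2,interpolation=cv2.INTER_CUBIC)
B=cv2.resize(b,(800,600))
B[:200,:]=B[:200,:]
cv2.imwrite('pics/w2b.png',cv2.resize(b[120:384,80:432],None,fx=2.27,fy=2.27,interpolation=cv2.INTER_CUBIC))
E
```

```text
t: 1.85
eef_pos: [482.9, 97.8, 201.0]
tcp_rot: [[-0.003, 1.0, 0.0], [1.0, 0.003, 0.0], [0.0, 0.0, -1.0]]
force: [0.8, 0.2, -0.6]
finger_gap: 85.2
1.85 [482.87896054  97.79214928 201.04154605]
[407.6  97.6 343.9] [255.11600461 200.93042272] [  2.25305273 181.25494674]
```

View pics/w2b.png

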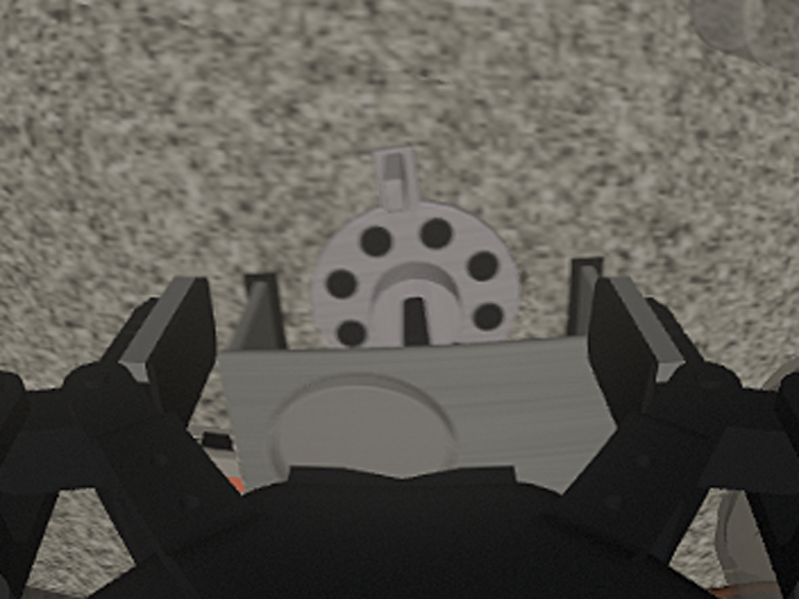

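Wrist view: the flag's top face is at crop (396,195), the tongue end at (393,150), the knob's top end at (415,300), the disc's sides at about 312 and 520, and the board's front edge from (228,352) to (588,340).

```bash
python3 - <<'E'
from h import *
s=arm.sense(); c=eyes.get_calibration('wrist')
W=lambda p:(80+(p[0]+.5)/2.27-.5,120+(p[1]+.5)/2.27-.5)
g=lambda p,z:atz(c,*W(p),z,'wrist').round(1)
for n,p,z in [('flagtop',(396,195),52),('tongueL',(373,151),8),('tongueR',(411,148),8),('discL',(312,285),8),('discR',(520,285),8),('well1',(376,241),8),('well2',(436,233),8),('well3',(483,266),8),('well4',(342,284),8),('well5',(351,333),8),('well6',(488,317),8),('edgeL',(228,352),88),('edgeR',(588,340),88),('knobfront',(414,298),72)]: print(n,g(p,z))
cs=eyes.get_calibration('scene')
# two-view height of flag top: scene px & wrist
print(tri([ray(c,*W((396,195)),'wrist'),ray(cs,205+303/4.4,145+250/4.4,'scene')]))
P=np.array([g(p,8)[:2] for p in [(376,241),(436,233),(483,266),(342,284),(351,333),(488,317)]])
A=np.c_[2*P,np.ones(6)];x=np.linalg.lstsq(A,(P**2).sum(1),rcond=None)[0];print('centre',x[:2],np.sqrt(x[2]+x[:2]@x[:2]))
print((np.degrees(np.arctan2(*(P-x[:2]).T[::-1]))%45).round(1))
E
```

```text
flagtop [515.6  98.3  52. ]
tongueL [507.5  86.1   8. ]
tongueR [505.8 105.8   8. ]
discL [586.  51.   8.]
discR [585.9 168.2   8. ]
well1 [558.4  87.3   8. ]
well2 [553.5 119.7   8. ]
well3 [573.6 146.4   8. ]
well4 [585.   67.9   8. ]
well5 [617.4  72.1   8. ]
well6 [606.5 151.1   8. ]
edgeL [580.2  21.4  88. ]
edgeR [573.2 186.2  88. ]
knobfront [558.4 106.7  72. ]
(array([512.21157279,  97.04422221,  56.22528372]), [np.float64(2.1231040891387245), np.float64(2.123104089138742)])
centre [595.5032103  109.42084164] 43.104163291731474
[30.8 31.2 30.6 30.8 30.4 30.2]
```

```bash
python3 -m pendant '[{"rx":0,"ry":0,"rz":-8,"tx":0,"ty":3.3,"tz":4,"gripper":0.2},{"rx":0,"ry":0,"rz":-8,"tx":0,"ty":3.3,"tz":8,"gripper":0.2},{"rx":0,"ry":0,"rz":-8,"tx":0,"ty":3.3,"tz":12,"gripper":0.2},{"rx":0,"ry":0,"rz":-8,"tx":0,"ty":3.3,"tz":15,"gripper":0.2},{"rx":0,"ry":0,"rz":-8,"tx":0,"ty":3.3,"tz":17,"gripper":0.2},{"rx":0,"ry":0,"rz":-8,"tx":0,"ty":3.3,"tz":18,"gripper":0.2},{"rx":0,"ry":0,"rz":-8,"tx":0,"ty":3.3,"tz":18,"gripper":0.2},{"rx":0,"ry":0,"rz":-8,"tx":0,"ty":3.3,"tz":18,"gripper":0.2}]' 40
python3 - <<'E'
from h import *
snap('wrist','w3.png');im=cv2.imread('pics/w3.png');cv2.imwrite('pics/w3b.png',cv2.resize(im[100:384,70:442],None,fx=2.1,fy=2.1))
E
```

```text
t: 2.7
eef_pos: [515.8, 94.9, 22.0]
tcp_rot: [[-0.141, 0.99, 0.001], [0.99, 0.141, 0.0], [0.0, 0.001, -1.0]]
force: [-0.1, 0.3, 0.1]
finger_gap: 51.1
```

View pics/w3b.png

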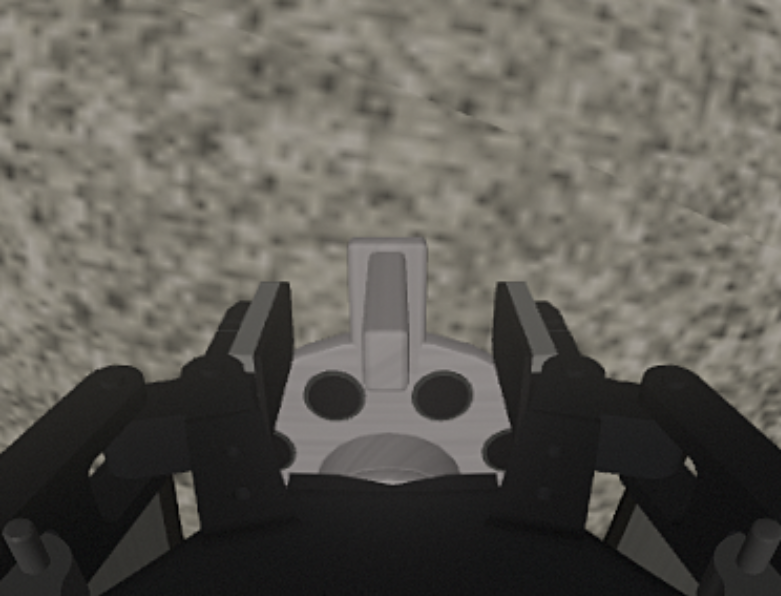

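The flag (top face (385,360)) is centred and square between the open fingers. I'll close on it and pull.

```bash
python3 -m pendant '[{"rx":0,"ry":0,"rz":0,"tx":0,"ty":0,"tz":0,"gripper":-1},{"rx":0,"ry":0,"rz":0,"tx":0,"ty":0,"tz":0,"gripper":-1},{"rx":0,"ry":0,"rz":0,"tx":0,"ty":0,"tz":0,"gripper":-1},{"rx":0,"ry":0,"rz":0,"tx":0,"ty":0,"tz":0,"gripper":-1},{"rx":0,"ry":0,"rz":0,"tx":0,"ty":0,"tz":0,"gripper":-1},{"rx":0,"ry":0,"rz":0,"tx":0,"ty":0,"tz":0,"gripper":-1},{"rx":0,"ry":0,"rz":0,"tx":0.1,"ty":-1,"tz":0,"gripper":-1},{"rx":0,"ry":0,"rz":0,"tx":0.2,"ty":-2,"tz":0,"gripper":-1}]' 30
```

```text
t: 3.55
eef_pos: [496.2, 94.7, 21.9]
tcp_rot: [[-0.141, 0.99, 0.003], [0.99, 0.141, 0.001], [0.001, 0.003, -1.0]]
force: [4.1, 0.2, 5.5]
finger_gap: 9.9
```

```bash
python3 -m pendant '[{"rx":0,"ry":0,"rz":0,"tx":0.15,"ty":-1.5,"tz":0,"gripper":-1},{"rx":0,"ry":0,"rz":0,"tx":0.3,"ty":-3,"tz":0,"gripper":-1},{"rx":0,"ry":0,"rz":0,"tx":0.45,"ty":-4.5,"tz":0,"gripper":-1},{"rx":0,"ry":0,"rz":0,"tx":0.6,"ty":-6,"tz":0,"gripper":-1},{"rx":0,"ry":0,"rz":0,"tx":0.75,"ty":-7.4,"tz":0,"gripper":-1},{"rx":0,"ry":0,"rz":0,"tx":0.75,"ty":-7.6,"tz":0,"gripper":-1},{"rx":0,"ry":0,"rz":0,"tx":0.75,"ty":-7.6,"tz":0,"gripper":-1},{"rx":0,"ry":0,"rz":0,"tx":0.75,"ty":-7.6,"tz":0,"gripper":0.3}]'
python3 -m pendant '[{"rx":0,"ry":0,"rz":0,"tx":0,"ty":0,"tz":0,"gripper":0.3},{"rx":0,"ry":0,"rz":0,"tx":0,"ty":0,"tz":0,"gripper":0.3},{"rx":0,"ry":0,"rz":0,"tx":0,"ty":0,"tz":0,"gripper":0.3},{"rx":0,"ry":0,"rz":0,"tx":0,"ty":0,"tz":-5,"gripper":0.3},{"rx":0,"ry":0,"rz":0,"tx":0,"ty":0,"tz":-10,"gripper":0.6},{"rx":0,"ry":0,"rz":0,"tx":0,"ty":0,"tz":-14,"gripper":0.6},{"rx":0,"ry":0,"rz":0,"tx":0,"ty":0,"tz":-16,"gripper":0.6},{"rx":0,"ry":0,"rz":0,"tx":0,"ty":0,"tz":-16,"gripper":0.6}]'
python3 - <<'E'
from h import *
s=arm.sense();print(s['eef_pos'])
im,c=snap('wrist','w4.png');snap('scene','s4.png')
import pickle;pickle.dump(c,open('c4.pkl','wb'))
a=cv2.imread('pics/w4.png')[100:384,70:442];b=cv2.imread('pics/s4.png')[145:265,205:385]
cv2.imwrite('pics/m4.png',cv2.resize(a,None,fx=2.1,fy=2.1,interpolation=cv2.INTER_CUBIC))
for n,p in(('hub',[500,106,8]),('edge',[577,109,88])):print(n,proj(c,p,'wrist'))
E
```

```text
t: 4.35
eef_pos: [417.6, 90.4, 21.2]
tcp_rot: [[-0.14, 0.99, -0.001], [0.99, 0.14, -0.0], [-0.0, -0.001, -1.0]]
force: [-0.5, -0.6, -0.6]
finger_gap: 23.1
t: 5.15
eef_pos: [420.3, 91.5, 184.2]
tcp_rot: [[-0.14, 0.99, 0.005], [0.99, 0.14, 0.003], [0.003, 0.005, -1.0]]
force: [0.3, -0.1, -1.5]
finger_gap: 68.4
[420.25391607  91.49199575 184.20016183]
hub [258.32807853 236.0543801 ]
edge [251.46083137 330.31210906]
```

View pics/m4.png

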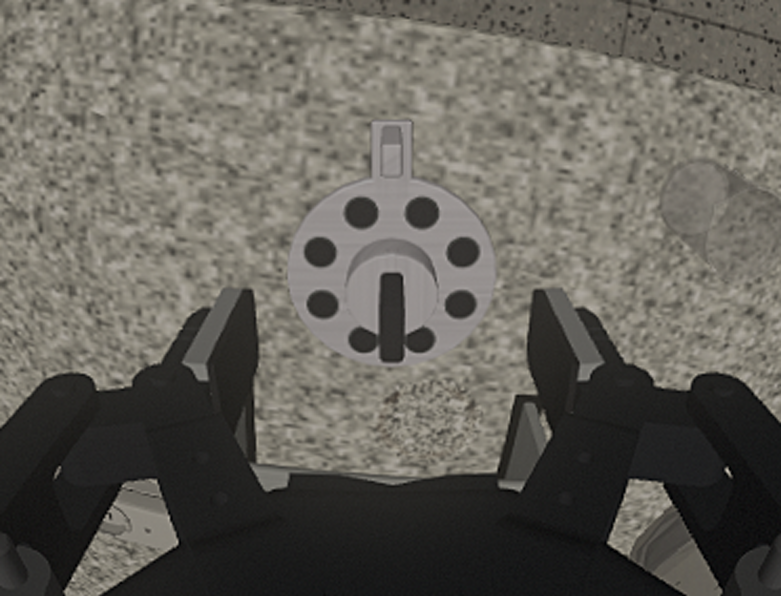

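The disc lies flat and fully clear of the shelf, with its flag away from the shelf. Now I'll fit the knob pose and look at the spindle in the w1 picture.

```bash
python3 - <<'E'
from h import *
import pickle;c=pickle.load(open('c4.pkl','rb'))
s=arm.sense()
W=lambda p:(70+(p[0]+.5)/2.1-.5,100+(p[1]+.5)/2.1-.5)
g=lambda p,z:atz(c,*W(p),z,'wrist')
px=[(361,212),(422,212),(463,251),(320,252),(322,304),(460,303)]
P=np.array([g(p,8)[:2] for p in px])
A=np.c_[2*P,np.ones(6)];x=np.linalg.lstsq(A,(P**2).sum(1),rcond=None)[0];print('centre',x[:2],np.sqrt(x[2]+x[:2]@x[:2]))
y=(np.degrees(np.arctan2(*(P-x[:2]).T[::-1]))%45);print(y.round(1))
print('knob ends',g((391,275),72),g((391,361),72),'flagtop',g((392,160),52))
# two-place height: knob top ends; scene image later
R=s['tcp_rot']; print('toolx ang',np.degrees(np.arctan2(R[1,0],R[0,0])), 'delta',todelta([x[0],x[1],36],s))
a=cv2.imread('pics/w1.png')[235:315,215:325]
cv2.imwrite('pics/w1c.png',cv2.resize(a,None,fx=7,fy=7,interpolation=cv2.INTER_CUBIC))
E
```

```text
centre [495.45637849 102.61141906] 43.00796506697358
[30.5 30.4 30.7 31.  30.7 31. ]
knob ends [463.59513306  97.8119335   72.        ] [509.25526679 104.3039353   72.        ] flagtop [415.95927599  91.52408005  52.        ]
toolx ang 98.04376494294172 delta [ 0.1053005   7.78233687 14.50818152]
```

View pics/w1c.png

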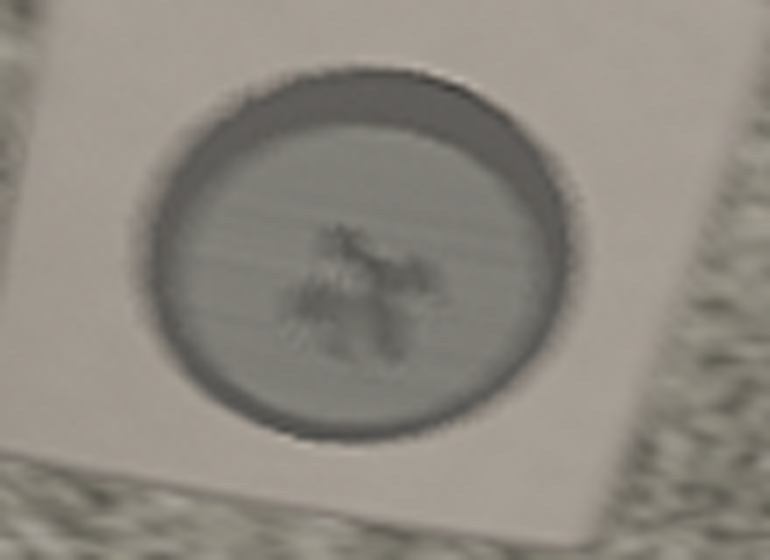

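```bash
python3 -m pendant '[{"rx":0,"ry":0,"rz":0,"tx":-29,"ty":-2.5,"tz":4.4,"gripper":1},{"rx":0,"ry":0,"rz":0,"tx":-29,"ty":-2.5,"tz":4.4,"gripper":1},{"rx":0,"ry":0,"rz":0,"tx":-29,"ty":-2.5,"tz":4.4,"gripper":1},{"rx":0,"ry":0,"rz":0,"tx":-29,"ty":-2.5,"tz":4.4,"gripper":1},{"rx":0,"ry":0,"rz":0,"tx":-29,"ty":-2.5,"tz":4.4,"gripper":1},{"rx":0,"ry":0,"rz":0,"tx":-29,"ty":-2.5,"tz":4.4,"gripper":1},{"rx":0,"ry":0,"rz":0,"tx":-29,"ty":-2.5,"tz":4.4,"gripper":1},{"rx":0,"ry":0,"rz":0,"tx":-29,"ty":-2.5,"tz":4.4,"gripper":1}]'
python3 - <<'E'
from h import *
import pickle
im,c=snap('wrist','w5.png'); pickle.dump(c,open('c5.pkl','wb')); print(arm.sense()['eef_pos'],proj(c,[485,-245,54],'wrist'))
E
python3 -m pendant '[{"rx":0,"ry":0,"rz":0,"tx":-5,"ty":4,"tz":0,"gripper":1},{"rx":0,"ry":0,"rz":0,"tx":-5,"ty":4,"tz":0,"gripper":1},{"rx":0,"ry":0,"rz":0,"tx":-5,"ty":4,"tz":0,"gripper":1},{"rx":0,"ry":0,"rz":0,"tx":-5,"ty":4,"tz":0,"gripper":1}]'
python3 - <<'E'
from h import *
import pickle
im,c=snap('wrist','w6.png'); pickle.dump(c,open('c6.pkl','wb')); print(arm.sense()['eef_pos'])
o=[]
for k in (5,6):
    cc=pickle.load(open(f'c{k}.pkl','rb')); u,v=proj(cc,[485,-245,54],'wrist').round().astype(int); u0,v0=u-45,v-45; print(u0,v0)
    o.append(cv2.resize(cv2.imread(f'pics/w{k}.png')[v0:v0+90,u0:u0+90],(400,400),interpolation=cv2.INTER_CUBIC))
cv2.imwrite('pics/m6.png',np.hstack(o))
E
```

```text
t: 6.05
eef_pos: [433.2, -201.0, 135.2]
tcp_rot: [[-0.137, 0.991, -0.004], [0.991, 0.137, 0.0], [0.001, -0.004, -1.0]]
force: [0.7, -0.5, -0.1]
finger_gap: 85.0
[ 433.6528876  -200.15247787  135.73542164] [197.1704674  248.02123476]
t: 6.5
eef_pos: [481.0, -242.6, 136.6]
tcp_rot: [[-0.141, 0.99, -0.001], [0.99, 0.141, 0.001], [0.001, -0.001, -1.0]]
force: [-0.8, 0.5, 0.3]
finger_gap: 85.2
[ 480.75907259 -242.56204045  136.82006092]
152 203
207 157
```

View pics/m6.png

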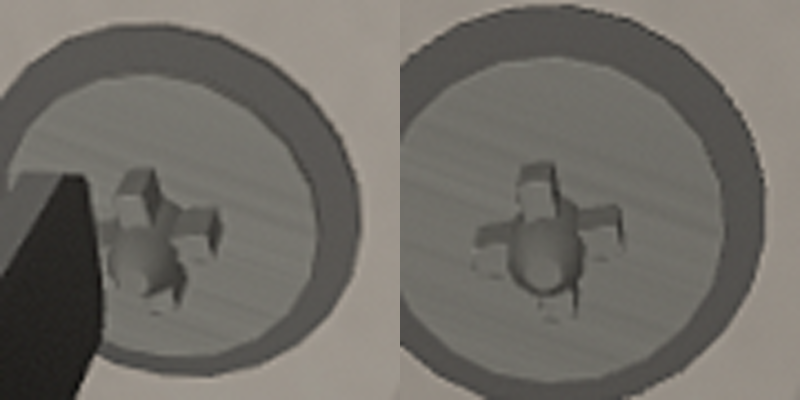

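Right crop: the key ends' top edges are near (538,181), (622,248), (472,262) and (553,322), the nose tip is near (543,270), and the shoulder rim's right edge is at x=724, its top at y=57 and its bottom at y=383.

```bash
python3 - <<'E'
from h import *
import pickle
from scipy.optimize import least_squares
c5,c6=[pickle.load(open(f'c{k}.pkl','rb')) for k in(5,6)]
k=4.4444
L=lambda p:(152+(p[0]+.5)/k-.5,203+(p[1]+.5)/k-.5); Rr=lambda p:(207+(p[0]-400+.5)/k-.5,157+(p[1]+.5)/k-.5)
T=np.array([atz(c6,*Rr(p),66,'wrist') for p in[(538,181),(622,248),(472,262),(553,322)]])
m=T[:,:2].mean(0);d=T[:,:2]-m;print('tips',T.round(1).tolist(),m.round(1),np.hypot(*d.T).round(1),np.degrees(np.arctan2(d[:,1],d[:,0])).round(1),(np.degrees(np.arctan2(d[:,1],d[:,0]))%90).round(1))
for n,c,f,x0 in(('c5',c5,L,0),('c6',c6,Rr,400)):
    # rim: shoulder top circle r32 at z; edge points by gradient along radial search
    im=cv2.GaussianBlur(cv2.cvtColor(cv2.imread(f'pics/w{n[1]}.png'),cv2.COLOR_BGR2GRAY).astype(np.float32),(0,0),.8)
    def res(ctr,collect=False):
        pts=[]
        for a in np.radians(np.arange(0,360,4)):
            rr=np.arange(27,37,.25)
            uv=np.array([proj(c,[ctr[0]+r*np.cos(a),ctr[1]+r*np.sin(a),54],'wrist') for r in rr]).astype(np.float32)
            g=cv2.remap(im,uv[:,0].reshape(1,-1),uv[:,1].reshape(1,-1),cv2.INTER_LINEAR)[0]
            dg=np.gradient(g); i=dg.argmin()
            if dg[i]<-1 and g.min()>60: pts.append([ctr[0]+rr[i]*np.cos(a),ctr[1]+rr[i]*np.sin(a)])
        return np.array(pts)
    ctr=np.array([484,-246.])
    for _ in range(4):
        P=res(ctr); q=least_squares(lambda x:np.hypot(P[:,0]-x[0],P[:,1]-x[1])-x[2],[*ctr,32],loss='soft_l1',f_scale=.3).x; ctr=q[:2]
    r=np.hypot(*(P-ctr).T)-q[2];print(n,len(P),q.round(2),np.median(abs(r)).round(2)); 
E
```

```text
tips [[478.9, -257.0, 66.0], [489.0, -241.0, 66.0], [495.3, -266.6, 66.0], [504.7, -251.1, 66.0]] [ 492.  -253.9] [13.4 13.2 13.1 13. ] [-167.   103.1  -75.    12.4] [13.  13.1 15.  12.4]
c5 72 [ 491.47 -253.82   31.65] 0.15
c6 90 [ 491.33 -253.82   31.52] 0.22
```

```bash
python3 -m pendant '[{"rx":0,"ry":0,"rz":0,"tx":34,"ty":6.3,"tz":0,"gripper":0.2},{"rx":0,"ry":0,"rz":0,"tx":34,"ty":6.3,"tz":0,"gripper":0.2},{"rx":0,"ry":0,"rz":0,"tx":34,"ty":6.3,"tz":0,"gripper":0.2},{"rx":0,"ry":0,"rz":0,"tx":34,"ty":6.3,"tz":0,"gripper":0.2},{"rx":0,"ry":0,"rz":0,"tx":34,"ty":6.3,"tz":0,"gripper":0.2},{"rx":0,"ry":0,"rz":0,"tx":34,"ty":6.3,"tz":0,"gripper":0.2},{"rx":0,"ry":0,"rz":0,"tx":34,"ty":6.3,"tz":0,"gripper":0.2},{"rx":0,"ry":0,"rz":0,"tx":34,"ty":6.3,"tz":0,"gripper":0.2}]'
python3 -m pendant '[{"rx":0,"ry":0,"rz":0,"tx":0,"ty":0,"tz":0,"gripper":0.2},{"rx":0,"ry":0,"rz":0,"tx":0,"ty":0,"tz":0,"gripper":0.2}]'
python3 - <<'E'
from h import *
print(todelta([495.5,102.6,35]))
im,c=snap('wrist','w7.png')
ps=[[495.5+x*.99-y*.142,102.6+x*.142+y*.99,72] for x,y in((-16,-6),(-16,6),(16,6),(16,-6))]
im=im[:,:,::-1].copy()
for p in ps: cv2.circle(im,tuple(int(round(t*16)) for t in proj(c,p,'wrist')),16,(0,0,255),-1,shift=4)
cv2.imwrite('pics/w7b.png',cv2.resize(im[130:330,120:400],None,fx=2.8,fy=2.8,interpolation=cv2.INTER_CUBIC))
E
```

```text
t: 7.35
eef_pos: [495.7, 106.8, 137.8]
tcp_rot: [[-0.146, 0.989, 0.002], [0.989, 0.146, 0.001], [0.001, 0.002, -1.0]]
force: [-0.2, -0.9, 0.7]
finger_gap: 51.5
t: 7.55
eef_pos: [495.1, 101.4, 137.2]
tcp_rot: [[-0.141, 0.99, -0.0], [0.99, 0.141, -0.0], [0.0, -0.0, -1.0]]
force: [0.7, -0.2, -0.5]
finger_gap: 51.2
[ 0.11715764  0.05964629 10.2239605 ]
```

View pics/w7b.png

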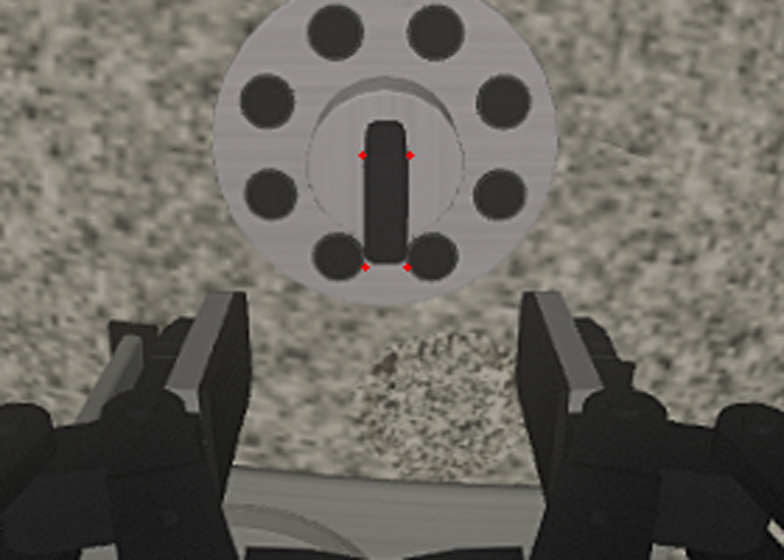

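The markers bracket the knob within about 1.5 mm and it is square to the pads. I'll descend and grip.

```bash
python3 -m pendant '[{"rx":0,"ry":0,"rz":0,"tx":0.1,"ty":0,"tz":4,"gripper":0.2},{"rx":0,"ry":0,"rz":0,"tx":0.1,"ty":0,"tz":8,"gripper":0.2},{"rx":0,"ry":0,"rz":0,"tx":0.1,"ty":0,"tz":10.2,"gripper":0.2},{"rx":0,"ry":0,"rz":0,"tx":0.1,"ty":0,"tz":10.2,"gripper":-1},{"rx":0,"ry":0,"rz":0,"tx":0.1,"ty":0,"tz":10.2,"gripper":-1},{"rx":0,"ry":0,"rz":0,"tx":0.1,"ty":0,"tz":10.2,"gripper":-1},{"rx":0,"ry":0,"rz":0,"tx":0.1,"ty":0,"tz":10.2,"gripper":-1},{"rx":0,"ry":0,"rz":0,"tx":0.1,"ty":0,"tz":10.2,"gripper":-1}]' 60
python3 -m pendant '[{"rx":0,"ry":0,"rz":0,"tx":0,"ty":0,"tz":0,"gripper":-1},{"rx":0,"ry":0,"rz":0,"tx":0,"ty":0,"tz":0,"gripper":-1},{"rx":0,"ry":0,"rz":0,"tx":0,"ty":0,"tz":-2,"gripper":-1},{"rx":0,"ry":0,"rz":0,"tx":0,"ty":0,"tz":-5,"gripper":-1},{"rx":0,"ry":0,"rz":0,"tx":0,"ty":0,"tz":-9,"gripper":-1},{"rx":0,"ry":0,"rz":0,"tx":0,"ty":0,"tz":-12,"gripper":-1},{"rx":0,"ry":0,"rz":0,"tx":0,"ty":0,"tz":-12,"gripper":-1},{"rx":0,"ry":0,"rz":0,"tx":0,"ty":0,"tz":-12,"gripper":-1}]'
```

```text
t: 8.4
eef_pos: [496.7, 102.8, 36.6]
tcp_rot: [[-0.141, 0.99, 0.002], [0.99, 0.141, 0.001], [0.001, 0.002, -1.0]]
force: [-0.8, -2.2, 6.8]
finger_gap: 11.6
t: 9.2
eef_pos: [495.6, 102.9, 155.6]
tcp_rot: [[-0.14, 0.99, 0.001], [0.99, 0.14, 0.002], [0.001, 0.001, -1.0]]
force: [-0.3, -0.4, -3.3]
finger_gap: 11.2
```

```bash
python3 -m pendant '[{"rx":0,"ry":0,"rz":2,"tx":-1.5,"ty":-0.2,"tz":0,"gripper":-1},{"rx":0,"ry":0,"rz":5,"tx":-4,"ty":-0.6,"tz":0,"gripper":-1},{"rx":0,"ry":0,"rz":8,"tx":-7,"ty":-1.1,"tz":0,"gripper":-1},{"rx":0,"ry":0,"rz":11,"tx":-10,"ty":-1.5,"tz":0,"gripper":-1},{"rx":0,"ry":0,"rz":14,"tx":-13,"ty":-2,"tz":0,"gripper":-1},{"rx":0,"ry":0,"rz":16,"tx":-16,"ty":-2.4,"tz":0,"gripper":-1},{"rx":0,"ry":0,"rz":18,"tx":-19,"ty":-2.9,"tz":0,"gripper":-1},{"rx":0,"ry":0,"rz":20,"tx":-22,"ty":-3.3,"tz":0,"gripper":-1}]'
python3 - <<'E'
from h import *
print(todelta([492,-253.6,135.6]))
E
```

```text
t: 10.0
eef_pos: [492.4, -121.6, 153.5]
tcp_rot: [[0.21, 0.978, -0.003], [0.978, -0.21, -0.0], [-0.001, -0.003, -1.0]]
force: [0.8, 0.7, -2.4]
finger_gap: 11.3
[-12.911271     2.73360381   1.78953393]
```

```bash
python3 -m pendant '[{"rx":0,"ry":0,"rz":0,"tx":-3,"ty":0.6,"tz":0.2,"gripper":-1},{"rx":0,"ry":0,"rz":0,"tx":-6,"ty":1.2,"tz":0.5,"gripper":-1},{"rx":0,"ry":0,"rz":0,"tx":-9,"ty":1.8,"tz":1,"gripper":-1},{"rx":0,"ry":0,"rz":0,"tx":-11.5,"ty":2.3,"tz":1.5,"gripper":-1},{"rx":0,"ry":0,"rz":0,"tx":-13.1,"ty":2.6,"tz":1.8,"gripper":-1},{"rx":0,"ry":0,"rz":0,"tx":-13.1,"ty":2.6,"tz":1.8,"gripper":-1},{"rx":0,"ry":0,"rz":0,"tx":-13.1,"ty":2.6,"tz":1.8,"gripper":-1},{"rx":0,"ry":0,"rz":0,"tx":-13.1,"ty":2.6,"tz":1.8,"gripper":-1}]'
python3 - <<'E'
from h import *
import pickle
s=arm.sense();print(s['eef_pos'],todelta([492,-253.6,120]))
im,c=snap('wrist','w8.png')
R=s['tcp_rot'];P=s['eef_pos']
yaw=np.arctan2(R[1,0],R[0,0])-np.pi/2
im=im[:,:,::-1].copy()
for k in range(8):
    a=yaw+np.pi/8+k*np.pi/4
    p=[P[0]+43*np.cos(a),P[1]+43*np.sin(a),P[2]-36+8]
    cv2.circle(im,tuple(int(round(t*16)) for t in proj(c,p,'wrist')),16,(0,0,255),-1,shift=4)
pickle.dump((c,P,R),open('c8.pkl','wb'))
cv2.imwrite('pics/w8b.png',cv2.resize(im[100:320,120:400],None,fx=2.7,fy=2.7,interpolation=cv2.INTER_CUBIC))
E
```

```text
t: 10.8
eef_pos: [491.9, -253.0, 136.5]
tcp_rot: [[0.207, 0.978, -0.001], [0.978, -0.207, 0.0], [0.0, -0.001, -1.0]]
force: [-0.3, 1.5, -2.8]
finger_gap: 10.9
[ 491.8583316  -253.03107838  136.50530744] [-0.05291792  0.0278761   1.65048834]
```

View pics/w8b.png

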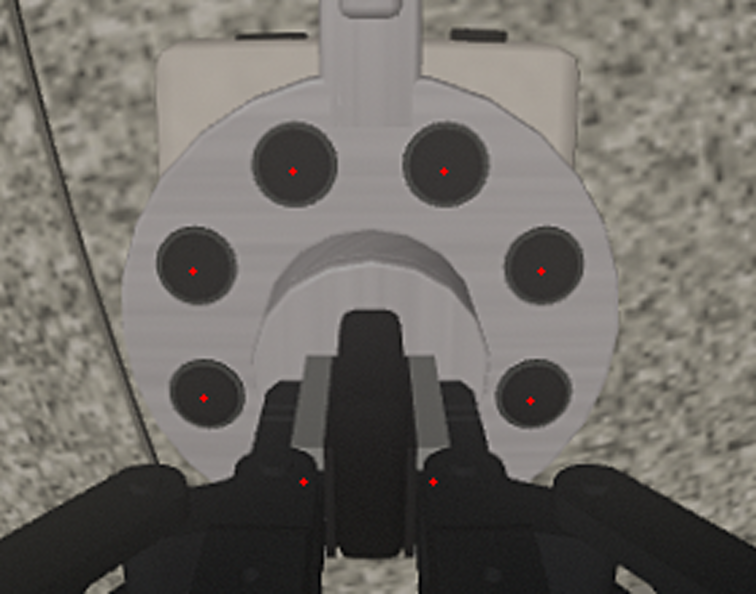

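The disc is level in the grip. The wells sit about 1.3 mm toward the flag and 0.7 mm to +tool x of the markers, so I'll correct for that as I lower.

```bash
python3 -m pendant '[{"rx":0,"ry":0,"rz":0,"tx":-0.16,"ty":0.11,"tz":1,"gripper":-1},{"rx":0,"ry":0,"rz":0,"tx":-0.16,"ty":0.11,"tz":2,"gripper":-1},{"rx":0,"ry":0,"rz":0,"tx":-0.16,"ty":0.11,"tz":2.4,"gripper":-1},{"rx":0,"ry":0,"rz":0,"tx":-0.16,"ty":0.11,"tz":2.4,"gripper":-1},{"rx":0,"ry":0,"rz":0,"tx":-0.16,"ty":0.11,"tz":2.6,"gripper":-1},{"rx":0,"ry":0,"rz":0,"tx":-0.16,"ty":0.11,"tz":2.8,"gripper":-1},{"rx":0,"ry":0,"rz":0,"tx":-0.16,"ty":0.11,"tz":3,"gripper":-1},{"rx":0,"ry":0,"rz":0,"tx":-0.16,"ty":0.11,"tz":3,"gripper":-1}]'
```

```text
t: 11.65
eef_pos: [493.1, -255.2, 107.0]
tcp_rot: [[0.207, 0.978, -0.0], [0.978, -0.207, 0.0], [0.0, -0.0, -1.0]]
force: [0.0, 0.2, -3.4]
finger_gap: 11.4
```

```bash
python3 -m pendant '[{"rx":0,"ry":0,"rz":0,"tx":0,"ty":0,"tz":0.1,"gripper":-1},{"rx":0,"ry":0,"rz":0,"tx":0,"ty":0,"tz":0.2,"gripper":-1},{"rx":0,"ry":0,"rz":0,"tx":0,"ty":0,"tz":0.3,"gripper":-1},{"rx":0,"ry":0,"rz":0,"tx":0,"ty":0,"tz":0.4,"gripper":-1},{"rx":0,"ry":0,"rz":0,"tx":0,"ty":0,"tz":0.45,"gripper":-1},{"rx":0,"ry":0,"rz":0,"tx":0,"ty":0,"tz":0.45,"gripper":-1}]'
```

```text
t: 12.25
eef_pos: [493.2, -255.2, 102.6]
tcp_rot: [[0.207, 0.978, -0.0], [0.978, -0.207, -0.0], [-0.0, -0.0, -1.0]]
force: [0.5, 0.3, -3.1]
finger_gap: 11.0
```

```bash
python3 -m pendant '[{"rx":0,"ry":0,"rz":0,"tx":0,"ty":0,"tz":0.05,"gripper":-1},{"rx":0,"ry":0,"rz":0,"tx":0,"ty":0,"tz":0.1,"gripper":-1},{"rx":0,"ry":0,"rz":0,"tx":0,"ty":0,"tz":0.15,"gripper":-1},{"rx":0,"ry":0,"rz":0,"tx":0,"ty":0,"tz":0.15,"gripper":-1}]'
```

```text
t: 12.65
eef_pos: [493.4, -255.3, 102.5]
tcp_rot: [[0.206, 0.978, 0.001], [0.978, -0.206, -0.001], [-0.0, 0.001, -1.0]]
force: [-4.2, 2.8, 9.0]
finger_gap: 11.6
```

Resting on the keys at 102.5 with a light 9 N, as expected with the angle off. Now I'll turn toward the match, easing the side force.

```bash
python3 -m pendant '[{"rx":0,"ry":0,"rz":0,"tx":0.03,"ty":-0.05,"tz":0,"gripper":-1},{"rx":0,"ry":0,"rz":-3,"tx":0.04,"ty":-0.05,"tz":0,"gripper":-1},{"rx":0,"ry":0,"rz":-6,"tx":0.05,"ty":-0.05,"tz":0,"gripper":-1},{"rx":0,"ry":0,"rz":-9,"tx":0.05,"ty":-0.04,"tz":0,"gripper":-1},{"rx":0,"ry":0,"rz":-12,"tx":0.06,"ty":-0.04,"tz":0,"gripper":-1},{"rx":0,"ry":0,"rz":-12,"tx":0.06,"ty":-0.04,"tz":0,"gripper":-1}]'
python3 -m pendant '[{"rx":0,"ry":0,"rz":-3,"tx":0.01,"ty":0,"tz":0,"gripper":-1},{"rx":0,"ry":0,"rz":-6,"tx":0.02,"ty":0,"tz":0,"gripper":-1},{"rx":0,"ry":0,"rz":-9,"tx":0.03,"ty":0.01,"tz":0,"gripper":-1},{"rx":0,"ry":0,"rz":-11,"tx":0.03,"ty":0.01,"tz":0,"gripper":-1},{"rx":0,"ry":0,"rz":-13,"tx":0.03,"ty":0.01,"tz":0,"gripper":-1},{"rx":0,"ry":0,"rz":-13,"tx":0.03,"ty":0.01,"tz":0,"gripper":-1}]'
```

```text
t: 13.25
eef_pos: [494.2, -254.7, 102.4]
tcp_rot: [[-0.003, 1.0, 0.003], [1.0, 0.003, -0.001], [-0.001, 0.003, -1.0]]
force: [0.7, 1.5, 6.5]
finger_gap: 11.6
t: 13.85
eef_pos: [493.2, -254.0, 101.2]
tcp_rot: [[-0.226, 0.974, 0.0], [0.974, 0.226, 0.0], [0.0, 0.0, -1.0]]
force: [-0.9, 0.1, -3.2]
finger_gap: 11.3
```

It found the match: the press force went to zero and it sank. Now I'll lower it home gently.

```bash
python3 -m pendant '[{"rx":0,"ry":0,"rz":0,"tx":0,"ty":0,"tz":0.2,"gripper":-1},{"rx":0,"ry":0,"rz":0,"tx":0,"ty":0,"tz":0.4,"gripper":-1},{"rx":0,"ry":0,"rz":0,"tx":0,"ty":0,"tz":0.6,"gripper":-1},{"rx":0,"ry":0,"rz":0,"tx":0,"ty":0,"tz":0.8,"gripper":-1},{"rx":0,"ry":0,"rz":0,"tx":0,"ty":0,"tz":0.95,"gripper":-1},{"rx":0,"ry":0,"rz":0,"tx":0,"ty":0,"tz":1.0,"gripper":-1},{"rx":0,"ry":0,"rz":0,"tx":0,"ty":0,"tz":1.0,"gripper":-1}]'
```

```text
t: 14.55
eef_pos: [493.0, -254.2, 91.1]
tcp_rot: [[-0.226, 0.974, -0.0], [0.974, 0.226, 0.0], [0.0, -0.0, -1.0]]
force: [-0.5, -0.0, -3.4]
finger_gap: 11.4
```

```bash
python3 -m pendant '[{"rx":0,"ry":0,"rz":0,"tx":0,"ty":0,"tz":0.05,"gripper":-1},{"rx":0,"ry":0,"rz":0,"tx":0,"ty":0,"tz":0.1,"gripper":-1},{"rx":0,"ry":0,"rz":0,"tx":0,"ty":0,"tz":0.12,"gripper":-1},{"rx":0,"ry":0,"rz":0,"tx":0,"ty":0,"tz":0.12,"gripper":-1}]'
```

```text
t: 14.95
eef_pos: [493.1, -254.3, 90.6]
tcp_rot: [[-0.226, 0.974, 0.001], [0.974, 0.226, -0.0], [-0.0, 0.0, -1.0]]
force: [-2.7, 2.3, 5.5]
finger_gap: 11.3
```

Contact at 90.6, 11.9 mm below the key rest, so it is home. Releasing and rising.

```bash
python3 -m pendant '[{"rx":0,"ry":0,"rz":0,"tx":0,"ty":0,"tz":0,"gripper":0.1},{"rx":0,"ry":0,"rz":0,"tx":0,"ty":0,"tz":0,"gripper":0.1},{"rx":0,"ry":0,"rz":0,"tx":0,"ty":0,"tz":0,"gripper":0.1},{"rx":0,"ry":0,"rz":0,"tx":0,"ty":0,"tz":-1,"gripper":0.1},{"rx":0,"ry":0,"rz":0,"tx":0,"ty":0,"tz":-4,"gripper":0.1},{"rx":0,"ry":0,"rz":0,"tx":0,"ty":0,"tz":-8,"gripper":0.1},{"rx":0,"ry":0,"rz":0,"tx":0,"ty":0,"tz":-11,"gripper":0.1},{"rx":0,"ry":0,"rz":0,"tx":0,"ty":0,"tz":-11,"gripper":0.1}]'
python3 - <<'E'
from h import *
s=arm.sense()
im,c=snap('wrist','w9.png');im2,_=snap('side','d9.png')
im=im[:,:,::-1].copy();im2=im2[:,:,::-1].copy()
yaw=np.arctan2(.226,.974)
for k in range(8):
    a=yaw+np.pi/8+k*np.pi/4
    p=[491.5+43*np.cos(a),-253.9+43*np.sin(a),62]
    cv2.circle(im,tuple(int(round(t*16)) for t in proj(c,p,'wrist')),16,(0,0,255),-1,shift=4)
A=cv2.resize(im[90:330,130:390],(400,369),interpolation=cv2.INTER_CUBIC);B=cv2.resize(im2[125:245,225:355],(400,369),interpolation=cv2.INTER_CUBIC)
cv2.imwrite('pics/m9.png',np.hstack([A,B]))
E
```

```text
t: 15.75
eef_pos: [495.6, -255.1, 205.6]
tcp_rot: [[-0.227, 0.974, 0.008], [0.974, 0.227, -0.003], [-0.004, 0.008, -1.0]]
force: [0.3, -0.2, -0.6]
finger_gap: 47.1
```

View pics/m9.png

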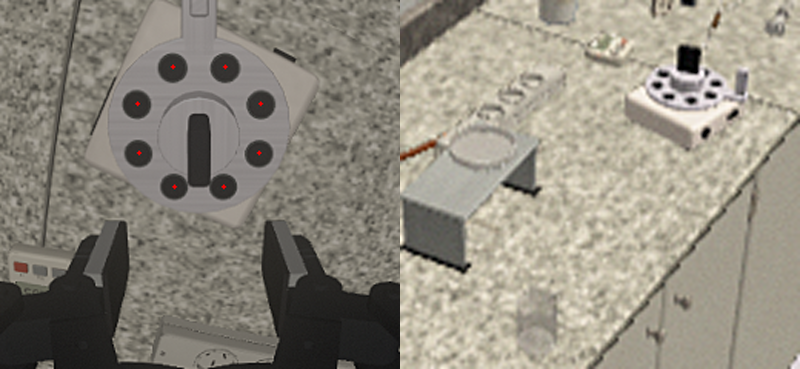

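The wells coincide with markers predicted for the home pose (underside at z = 54, yaw 13°). The disc is level, and the dish, beaker and timer are where they were. Handing in.

```bash
python3 -c "
from station import arm
print(arm.sense()['force'],arm.sign_off())"
```

```text
the job is handed in; nothing more can be done
[-1.04547344 -0.34340113 -1.27872292] None
```

The carousel is on the drive spindle, fully home, level and released. I handed the job in at about 16 s of the 70 s allowed.

**What I did:**
- I pulled the carousel out by its flag until the disc was about 20 mm clear of the shelf, and let go of it there flat on the worktop.
- I took it by the knob and set it on the spindle about 25° off the match. It came to rest on the keys with the tool at 102.5 mm.
- I turned it under a light press of about 6–9 N until the keyways matched. It then went down 11.9 mm onto the shoulder, and I released it.

**Last checks:**
- **Seating:** in the final wrist view the wells lay on the positions predicted for the home pose, and the disc looked level.
- **Other objects:** the petri dish, beaker and timer looked unmoved in the side view. I checked these by eye only.
- **Forces:** the readings I took stayed under 10 N.

**Disagreements:**
- My first estimate of the drive seat, from the two fixed cameras, was about 10 mm off the close wrist measurement. I used the wrist one.
- The disc sat about 1.5 mm off-centre in the grip, and I corrected for that before lowering it.

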